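# Sort tired sunglasses clips from firm ones by feel

## Robot

A 6-joint arm with a two-finger parallel gripper is mounted at the origin on the work surface. World frame = base frame: x ahead of the robot, y to its left, z up, the work surface at z = 0. Lengths are in mm, angles in rad, forces in N, time in s.
With the tool pointing down it reaches from about 325 to 850 mm from the base axis. Payload 4.4 kg.
Tool frame: the origin (TCP) lies where the fingers leave the gripper's body, on its centre line; the fingertips stand 97 mm ahead of it and the grasp point (between the pads) lies 78 mm ahead of it (env.tip_reach is the distance from the TCP to the fingertips, in mm); y points along the fingers, x is the direction in which the jaws open and shut, and the axes are right-handed (so a half turn about y gives the same grasp; the last joint's range is limited). The gripper opens to 94 mm and grips with 3 to 60 N. Pads are 16 mm wide; open, the fingers measure 119 mm over their backs; the gripper's body (75 mm by 177 mm) begins 78 mm behind the grasp point.
Start: joints at [-1.415, 0.207, 1.542, -0, 1.393, -0.15], TCP at [173.095, -548.33, 302.647] pointing down, gripper open.
Joint ranges: [-2.73, 2.73], [-0.86, 2.22], [0.23, 2.46], [-1.11, 4.25], [0.08, 2.63], [-2.82, 2.82]. Speed limits (rad/s): [2.79, 2.79, 3.14, 3.14, 3.14, 3.14].

## Interface

Orientations are given as a 3x3 rotation matrix whose columns are the frame's x, y, z axes.
In Python, from station import env gives the robot as it stands.
- The arm moves only by the shell command python3 -m inch 'ROWS' [FORCE]. ROWS is JSON, a list of rows, each a list of 5 numbers: the opening, from 0 (shut) to 1 (fully open), then the shift along the world's x, y, z in cm, then the turn about the world's z in degrees. A call has 1 to 20 rows; each row shifts and turns the commanded pose from where the row before left it; what a row does not reach is not made up. A row lasts 1/12 s, in which the tool goes at most 41.7 mm and 7.16 degrees, less where a joint would pass 70% of its speed; a pose out of reach is approached as far as the arm can. A call with a gripper value outside its range is refused whole. The fingers move at their own pace and stop on an object; FORCE is the grip in N (left out, the last holds). Time passes only in rows, so rows that do not move let the fingers close. It gives the time, the measured TCP pose, the force and the opening at its end, in the units of the state.
- env.sense(): the state, without advancing time (a new reading comes with each control period).
- env.read_camera(name): name is "scene" or "top"; returns a dict with "img" (420x560x3 uint8, red, green, blue), "K" (3x3 intrinsics, pixels), "pose" (4x4, takes a point from camera to world coordinates). Camera axes: x right, y down, z forward; pixel columns grow to the right and rows downward; lengths in mm; the calibration is good to about 2 mm. A picture is of the moment at which its call begins. There is no depth.
- env.sign_off(): hands the job in, once; it reports no verdict.
Trained networks look in a picture, given as the dict that the camera call returned (one of the last four; its "shot" number tells which), for a name from the list of things; names that differ only in an ending like _2 or _b are one class to them, and where a whole thing is asked for, a point or a joint stands for the part that bears it (a point fixed in the world has none). Each returns a list of dicts, best first, with "conf" (0 to 1); they miss things now and then, are a little off and sometimes report something else, mostly with a low value. They report only what shows in the picture. A call takes as long as a camera call. They do not tell look-alikes from the thing itself.
- env.recognise(query, picture): "centre" ([x, y, z] in mm, in the coordinates of the camera as it stood for that picture, good to about 4 mm: the middle of the surface that is visible of it).
- env.tip_of(query, picture): "centre" ([x, y, z] in mm, in the coordinates of the camera as it stood for that picture, good to about 4 mm: a listed point, or the origin of a listed thing).
The state is a dict: "time": time; "qpos": joint angles; "dq": joint speeds; "tau": joint torques, N m; "ee_pos": TCP position; "eef_rot": TCP orientation; "contact_force": force on the tool from outside, world axes, zero at the start; "wrist_torque": the same for the moment, N m; "width": opening from 0.0 (shut) to 1.0 (fully open).
Only numpy, scipy, OpenCV 4.12 (cv2) and the standard library are available. Lean on these libraries where they do the work, as an engineer would, in place of code of your own. Each camera call takes 0.05 s, during which the arm holds its last target. There are 200 camera calls.

## Task

Three sunglasses clips on the shelf look alike, but in one of them the spring has gone tired: squeeze them gently between the fingers, never hard enough to bend them, to feel which one it is. Snap the two firm ones into the steel clip rail, upright on its floor and held between its lips by their own springs, and put the tired one into the steel key bowl. Leave the other things on the shelf where they are.

Things in the scene. Friction and masses are not known exactly. Their poses are not given: they have to be found in the camera images.
- clip_a_center (a point): Aluminium sunglasses clip, loose, about 65 g. Two upright plates 30 mm wide (y), 56 mm tall, with a coil spring between, 46 mm over their outer faces along x. The -x plate is fixed to the 4 mm foot (35 x 42 mm); the +x plate slides inward up to 12 mm when squeezed along x, and springs back. Small jaws reach 27 mm to +y. This point: middle between the plates, 28 mm above the underside; z up.
- clip_b_center (a point): Look-alike clip, same sizes, point and axes as clip_a_center. Each clip's spring is firm or tired, which cannot be seen. Firm: pushes back with about 3 N at first touch, 8 N at 5 mm of squeeze (1 N per mm). Tired: about 1 N, 2 N at 5 mm (0.2 N per mm). On the shelf, rubbing can add up to half as much again to what a finger reads.
- clip_c_center (a point): Look-alike clip, same sizes, point and axes as clip_a_center. It can be carried while squeezed 5 to 9 mm; a finger pressing with more than 15 N bends it. The clips stand in a row across the shelf, and which stands where changes every time. Grip the upper half of the plates, so that the fingers stay above the rail's lips.
- bowl_rim (a point): Stainless steel key bowl, round, 170 mm across the rim, 55 mm high, fixed, empty. This point is the centre of its mouth, 55 mm above the shelf. Left or right of the clips.
- rail: Dark steel clip rail lying on the shelf, fixed: floor 5 mm thick, 190 mm long (y), 64 mm wide (x), with a lip along each long side. A straight channel 42.5 mm wide runs along its y between the lips (flared to 51 mm at their tops, 17 mm above the shelf), open at the ends. Room for two clips one behind the other, plates facing the lips. Origin: under its centre; z up. Opposite side to the bowl.
- rail_lip: The rail's lip on its +x side; origin and axes as the rail's. A clip squeezed to under 40 mm, set down on the rail's floor and let go spreads against both lips and holds itself there.
- fob: Black plastic fob, loose, 50 x 24 x 12 mm, lying between two of the clips. Bystander. Origin: centre of its underside.
- yellow_clip: Yellow plastic clip, loose, 55 x 18 x 12 mm, lying between two of the clips. Bystander. Origin: centre of its underside.
- pen_cup: White ceramic pen cup with pens, loose, 72 mm across, 85 mm high, pens to 135 mm, near the far edge. Bystander. Origin: centre of its underside.
- glasses_case: Grey glasses case, loose, 65 x 155 x 42 mm, near the far edge. Bystander. Origin: centre of its underside.
- house_key: Brass key, loose, 60 mm long, 5 mm thick, lying flat beyond the clips. Bystander. Origin: under the centre of its round head.
- candle_glass: Blue ceramic beaker, loose, 72 mm across, 70 mm high, near the far edge. Bystander. Origin: centre of its underside.
Things that resemble listed ones, but are neither listed nor needed, are in the scene too. Leave any yellow look-alike of the part that bears clip_b_center alone.

How it is judged:
By the outcome, as a careful person would: the job done as asked, in the order asked, and still so for the second after the job is handed in, with the robot touching nothing.
It also fails if it takes over 64 s, if anything falls off the work surface, if the arm or the gripper's body presses on something with over 40 N, if the wrist force passes 120 N, or if a joint passes its speed limit or range.

## Working session

There is one attempt and no reset: what is moved stays moved. The work goes in short steps, Python scripts to look and compute and a shell command to move; the robot and the scene stay as the last step left them, time stands still between calls to the robot, and variables do not carry over. Pictures are saved under pics/ and viewed, about 8 in all and at most 12, crops included, and the job is handed in when it is done.

```bash
ls; mkdir -p pics; cat > h.py <<'E'
import numpy as np, cv2
from station import env
def shot(cam): return env.read_camera(cam)
def save(p,name,crop=None,s=1):
    im=p["img"][:,:,::-1]
    if crop: im=im[crop[1]:crop[3],crop[0]:crop[2]]
    cv2.imwrite("pics/"+name,cv2.resize(im,None,fx=s,fy=s,interpolation=cv2.INTER_CUBIC))
def w(p,c): return (p["pose"]@np.r_[c,1])[:3]
def px(p,X):
    c=np.linalg.inv(p["pose"])@np.r_[X,1]; u=p["K"]@c[:3]; return u[:2]/u[2]
def onplane(p,uv,z):
    d=p["pose"][:3,:3]@np.linalg.inv(p["K"])@np.r_[uv,1]; o=p["pose"][:3,3]; return o+d*(z-o[2])/d[2]
E
python3 - <<'E'
from h import *
T=shot("top");S=shot("scene")
a=np.vstack([T["img"],]);save(T,"t0.png",None,1.4);save(S,"s0.png",None,1.4)
np.set_printoptions(precision=1,suppress=True)
for n in ["clip_a_center","bowl_rim","rail","rail_lip","fob","yellow_clip","pen_cup","glasses_case","house_key","candle_glass"]:
  for p,l in ((T,"T"),(S,"S")):
    for d in env.tip_of(n,p)[:6]: print(n,l,w(p,d["centre"]),px(p,w(p,d["centre"])),round(d["conf"],2))
print(env.sense()["time"],env.sense()["eef_rot"])
E
```

```text
pics
clip_a_center T [591.7   4.9  26.4] [278.  219.5] 0.84
clip_a_center S [593.6   0.   26.6] [282.5 218.3] 0.61
bowl_rim T [ 556.8 -293.5   54. ] [438.5 232. ] 0.55
bowl_rim S [ 558.3 -285.5   57.9] [167.9 170.5] 0.98
rail T [508.7 312.3  -1. ] [121.  267.1] 0.87
rail T [504.6 -61.1   0.2] [312.8 265.3] 0.54
rail S [509.2 317.7   1.5] [438.6 232.5] 0.76
rail_lip T [510.5 313.5  -2.2] [120.6 266.2] 0.97
rail_lip S [510.3 311.3  -3.8] [434.8 233.9] 0.68
rail_lip S [661.4 117.9  -0.7] [328.5 264.4] 0.58
fob T [503.8 -61.3   1.6] [312.9 265.7] 0.83
fob S [505.6 -60.9  -0.3] [269.6 194.9] 0.53
yellow_clip T [481.2  69.6   2.2] [245.6 278.7] 0.77
yellow_clip S [483.6  68.1  -1.2] [325.9 200.7] 0.65
yellow_clip S [ 713.2 -236.7   -2.4] [157.3 242. ] 0.31
pen_cup T [704.3 207.7   2.3] [177.6 169.5] 0.58
pen_cup S [704.  206.6  -2.1] [369.6 293.9] 0.79
pen_cup S [ 558.6 -288.3   57.9] [166.7 170.3] 0.2
glasses_case T [742.3 -21.7   2.9] [289.7 149.7] 0.95
glasses_case T [502.1 -61.3   4.4] [313.  266.4] 0.68
glasses_case S [743.5 -21.6  -1.9] [247.4 279.2] 0.69
house_key T [659.8 117.9  -0.8] [221.6 190.1] 0.56
house_key T [ 596.3 -134.8   27.3] [350.1 215.7] 0.22
house_key S [662.2 116.4  -1.4] [327.6 264.8] 0.62
candle_glass T [ 711.1 -238.4    3.9] [396.1 162.1] 0.87
candle_glass T [464.6 135.2  28.8] [209.3 287.4] 0.5
candle_glass S [ 714.4 -236.6    1.4] [156.6 241.2] 0.68
candle_glass S [468.4 131.3  26.1] [355.9 193.2] 0.57
1.1 [[ 0.3  0.   1. ]
 [-1.  -0.   0.3]
 [ 0.  -1.   0. ]]
```

View pics/t0.png

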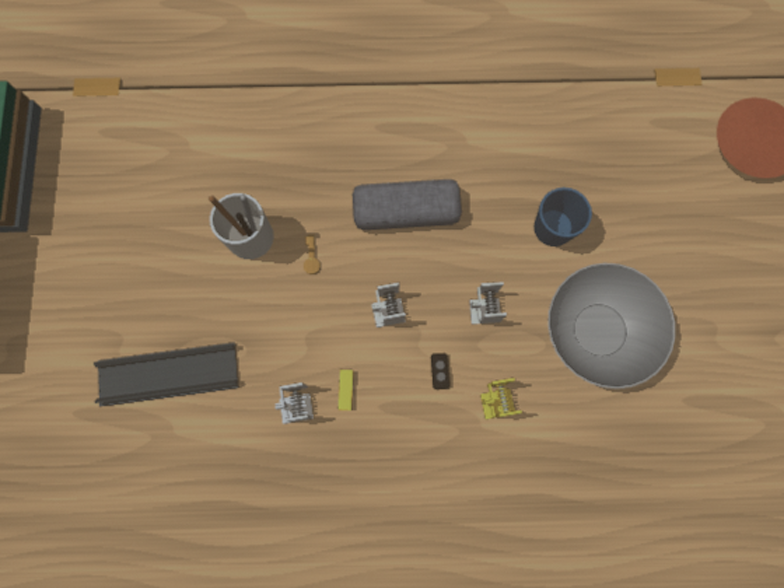

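View pics/s0.png

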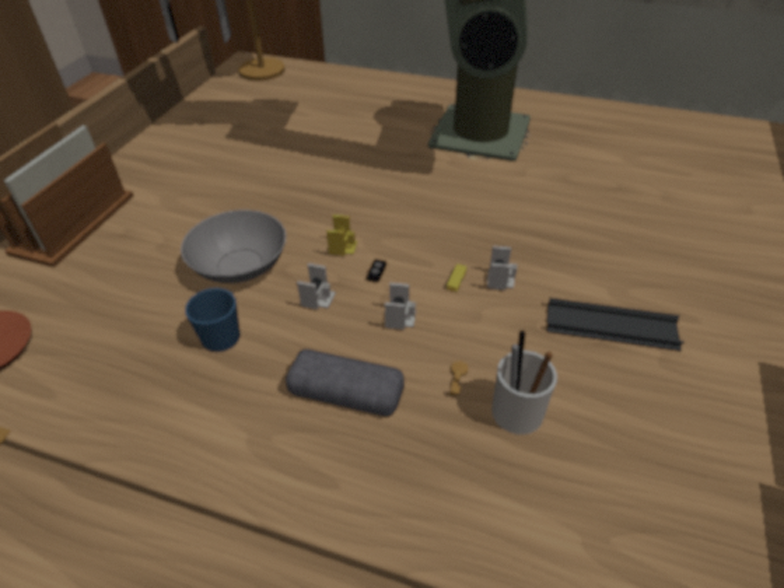

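```bash
python3 - <<'E'
from h import *
np.set_printoptions(precision=1,suppress=True)
T=shot("top")
c=[(278,218),(348,217),(210,289)]
ims=[cv2.resize(T["img"][v-22:v+22,u-22:u+22,::-1],(352,352),interpolation=cv2.INTER_CUBIC) for u,v in c]
r=cv2.resize(T["img"][235:300,55:185,::-1],None,fx=4,fy=4,interpolation=cv2.INTER_CUBIC)
o=np.zeros((352+352,704,3),np.uint8);o[:352,:352]=ims[0];o[:352,352:]=ims[1];o[352:,:352]=ims[2]
o[352:,352:]=cv2.resize(r,(352,176)).repeat(1,0)[:].__class__((352,352,3),np.uint8) if 0 else np.vstack([cv2.resize(r,(352,176)),np.zeros((176,352,3),np.uint8)])
cv2.imwrite("pics/c0.png",cv2.resize(o,(598,598)))
g=T["img"].max(2); m=np.zeros_like(g); m[235:300,55:185]=(g[235:300,55:185]<75)*255
m=cv2.morphologyEx(m,cv2.MORPH_OPEN,np.ones((3,3)))
cn=max(cv2.findContours(m,0,2)[0],key=cv2.contourArea)
b=cv2.boxPoints(cv2.minAreaRect(cn)); print(b)
for z in(0,5,17):
  W=np.array([onplane(T,q,z)[:2] for q in b]);print(z,W.tolist(),W.mean(0),[np.linalg.norm(W[i]-W[i-1]) for i in range(4)])
for q in c: print(q,onplane(T,q,56),onplane(T,(q[0]+1,q[1]),56)-onplane(T,q,56))
print(T["pose"])
E
```

```text
[[ 70.7 283.6]
 [168.9 270.3]
 [169.7 276.4]
 [ 71.5 289.6]]
0 [[478.7761799948962, 407.0452663017359], [500.4202347109696, 218.61376610620815], [488.6743898764563, 216.61161752917351], [467.17472020549747, 404.5041888602954]] [483.8 311.7] [np.float64(11.876487014619846), np.float64(189.67049156494946), np.float64(11.915262053391233), np.float64(189.11862456506256)]
5 [[478.44603365991446, 404.7760880054465], [499.96874497971896, 217.40099422256682], [488.28875105544245, 215.41007032183984], [466.9096153126572, 402.2492566454807]] [483.4 310. ] [np.float64(11.809903683122936), np.float64(188.60713897596403), np.float64(11.848461336799065), np.float64(188.05836591651178)]
17 [[477.65368245595823, 399.330060094352], [498.8851696247175, 214.49034170182767], [487.3632178850091, 212.52635702423896], [466.27336356984057, 396.8374193299253]] [482.5 305.8] [np.float64(11.650103687530347), np.float64(186.05509276239897), np.float64(11.6881396169781), np.float64(185.51374515998975)]
(278, 218) [588.7   4.8  56. ] [-0.  -1.9  0. ]
(348, 217) [ 588.  -126.2   56. ] [-0.  -1.9  0. ]
(210, 289) [460.4 129.8  56. ] [-0.  -1.8  0. ]
[[ -0.   -1.    0.2 419.9]
 [ -1.    0.   -0.    2.3]
 [  0.   -0.2  -1.  891.9]
 [  0.    0.    0.    1. ]]
```

View pics/c0.png

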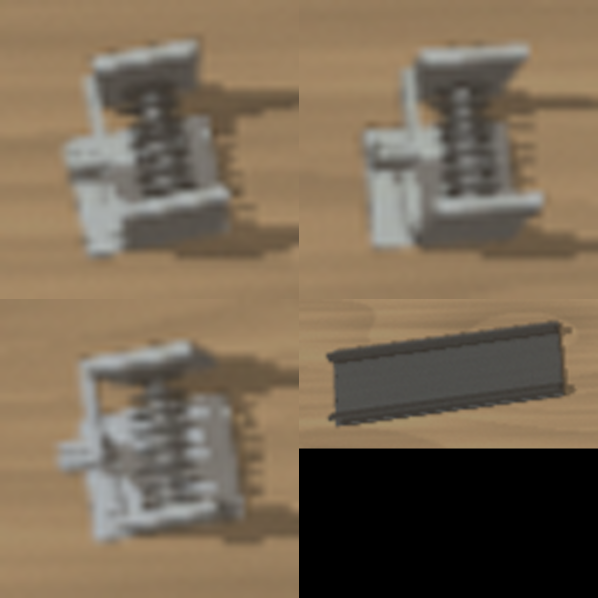

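```bash
python3 - <<'E'
from h import *
np.set_printoptions(precision=2,suppress=True)
T=shot("top");S=shot("scene")
# rail: rectified profile across the rail at several y stations
hsv=cv2.cvtColor(T["img"],cv2.COLOR_RGB2HSV)
m=np.zeros((420,560),np.uint8); m[235:300,55:185]=(hsv[235:300,55:185,1]<70)*255
m=cv2.morphologyEx(m,cv2.MORPH_CLOSE,np.ones((3,3)));m=cv2.morphologyEx(m,cv2.MORPH_OPEN,np.ones((3,3)))
cn=max(cv2.findContours(m,0,2)[0],key=cv2.contourArea);b=cv2.boxPoints(cv2.minAreaRect(cn));print(b,cv2.contourArea(cn))
for z in(8.5,17):
  W=np.array([onplane(T,q,z)[:2] for q in b]);print(z,W,W.mean(0),[np.linalg.norm(W[i]-W[i-1]) for i in range(4)])
# clip plate tops from crop view (panel px -> image)
f=lambda u,v,c:(u/6.795+c[0]-22,v/6.795+c[1]-22)
for c,P in {(278,218):[(97,62),(197,47),(125,208),(225,193)],(348,217):[(417-299,55),(523-299,50),(437-299,205),(542-299,200)],(210,289):[(85,367-299),(188,350-299),(115,527-299),(215,510-299)]}.items():
  W=np.array([onplane(T,f(*q,c),56)[:2] for q in P]); d=(W[0]-W[1])+(W[2]-W[3]); print("clip",W.mean(0),np.degrees(np.arctan2(-d[0],d[1])),np.linalg.norm((W[0]+W[1]-W[2]-W[3])/2),np.linalg.norm(W[0]-W[1]))
for p in(T,S):
  for d in env.tip_of("clip_b_center",p)+env.tip_of("clip_c_center",p): print(w(p,d["centre"]),d["conf"])
  for d in env.recognise("clip_c_center",p): print("rec",w(p,d["centre"]),d["conf"])
s=env.sense();print(s["ee_pos"],np.degrees(np.arctan2(s["eef_rot"][1][0],s["eef_rot"][0][0])),s["time"],s["width"])
E
```

```text
[[ 65.07 257.52]
 [166.86 243.95]
 [171.24 276.83]
 [ 69.45 290.41]] 3154.5
8.5 [[528.26 418.18]
 [550.88 222.37]
 [487.18 211.64]
 [465.37 404.42]] [507.92 314.15] [np.float64(64.37996896110752), np.float64(197.11565315771952), np.float64(64.59887632467043), np.float64(194.0151128473867)]
17 [[527.22 414.18]
 [549.62 220.25]
 [486.53 209.62]
 [464.93 400.56]] [507.08 311.15] [np.float64(63.76047624514855), np.float64(195.21891860964183), np.float64(63.97727718462671), np.float64(192.14821307818167)]
clip [594.88   1.5 ] 7.601767639840377 41.811542498626544 28.018797808300278
clip [ 594.15 -135.12] 1.6568380834633538 42.45169700260154 29.486789307281267
clip [463.15 129.48] 8.297102333345176 42.863115595091415 27.719450816738227
[ 467.75 -143.33   29.34] 0.76
[ 596.21 -136.08   27.81] 0.61
rec [467.45 137.93  27.52] 0.82
[ 465.63 -147.46   26.58] 0.75
[ 599.33 -135.02   27.19] 0.67
[704.08 208.73  -1.93] 0.26
[468.89 133.52  25.57] 0.58
[ 716.07 -233.71    0.36] 0.51
rec [480.14 137.17  31.48] 0.79
rec [511.2  318.38   3.75] 0.17
[ 173.11 -548.33  302.67] -72.4773854491639 1.55 1.000874312784848
```

```bash
python3 -m inch '[[1,1.46,3.395,-0.6,4.04],[1,1.46,3.395,-0.6,4.04],[1,1.46,3.395,-0.6,4.04],[1,1.46,3.395,-0.6,4.04],[1,1.46,3.395,-0.6,4.04],[1,1.46,3.395,-0.6,4.04],[1,1.46,3.395,-0.6,4.04],[1,1.46,3.395,-0.6,4.04],[1,1.46,3.395,-0.6,4.04],[1,1.46,3.395,-0.6,4.04],[1,1.46,3.395,-0.6,4.04],[1,1.46,3.395,-0.6,4.04],[1,1.46,3.395,-0.6,4.04],[1,1.46,3.395,-0.6,4.04],[1,1.46,3.395,-0.6,4.04],[1,1.46,3.395,-0.6,4.04],[1,1.46,3.395,-0.6,4.04],[1,1.46,3.395,-0.6,4.04],[1,1.46,3.395,-0.6,4.04],[1,1.46,3.395,-0.6,4.04]]' 5; python3 -c "
from h import *
s=env.sense();print(s['qpos'],np.degrees(np.arctan2(s['eef_rot'][1][0],s['eef_rot'][0][0])))"
```

```text
time: 3.22
ee_pos: [465.6, 132.7, 182.6]
eef_rot: [[0.989, 0.001, -0.149], [0.149, -0.0, 0.989], [0.001, -1.0, -0.0]]
contact_force: [0.8, -0.5, 0.2]
width: 1.002
[ 9.87532435e-02  1.53606344e-01  1.87478736e+00 -1.70724572e-04
  1.11245857e+00 -5.04976117e-02] 8.555772870239354
```

```bash
python3 -m inch '[[1,0,0,-1.9,0],[1,0,0,-1.9,0],[0.8,0,0,-1.8,0],[0.6,0,0,0,0],[0.52,0,0,0,0],[0.52,0,0,0,0],[0.52,0,0,0,0],[0.52,0,0,0,0]]' 5;  python3 -m inch '[[0.415,0,0,0,0],[0.415,0,0,0,0],[0.415,0,0,0,0],[0.415,0,0,0,0],[0.415,0,0,0,0],[0.415,0,0,0,0]]' 5
```

```text
time: 3.88
ee_pos: [466.1, 130.5, 128.1]
eef_rot: [[0.99, 0.003, -0.144], [0.144, 0.0, 0.99], [0.003, -1.0, -0.0]]
contact_force: [-0.8, 1.4, -0.3]
width: 0.61
time: 4.38
ee_pos: [465.3, 130.6, 127.5]
eef_rot: [[0.989, 0.0, -0.145], [0.145, -0.0, 0.989], [0.0, -1.0, -0.0]]
contact_force: [-1.7, -1.7, 5.8]
width: 0.479
```

```bash
python3 -m inch '[[0.415,0,0,0,0],[0.415,0,0,0,0],[0.415,0,0,0,0]]' 5;  python3 -m inch '[[0.415,0,0,0,0],[0.415,0,0,0,0],[0.415,0,0,0,0]]' 6.5
```

```text
time: 4.63
ee_pos: [465.3, 130.6, 127.5]
eef_rot: [[0.989, 0.0, -0.145], [0.145, -0.0, 0.989], [0.0, -1.0, -0.0]]
contact_force: [-1.5, -0.4, 6.6]
width: 0.484
time: 4.88
ee_pos: [465.1, 130.6, 127.5]
eef_rot: [[0.989, -0.0, -0.145], [0.145, -0.0, 0.989], [-0.0, -1.0, -0.0]]
contact_force: [-3.3, -0.8, 6.3]
width: 0.47
```

```bash
python3 -m inch '[[0.41,0,0,0,0],[0.41,0,0,0,0],[0.41,0,0,0,0],[0.41,0,0,0,0],[0.41,0,0,0,0]]' 11.5; python3 -m inch '[[0.41,0,0,1,0],[0.41,0,0,1.5,0],[0.41,0,0,2,0],[0.41,0,0,0,0],[0.41,0,0,0,0]]'; python3 - <<'E'
from h import *
S=shot("scene");save(S,"s1.png",(250,60,450,210),4)
E
```

```text
time: 5.3
ee_pos: [464.2, 130.5, 127.5]
eef_rot: [[0.989, -0.003, -0.145], [0.145, -0.001, 0.989], [-0.003, -1.0, -0.0]]
contact_force: [-4.8, -1.3, 10.7]
width: 0.42
time: 5.72
ee_pos: [466.2, 130.8, 172.9]
eef_rot: [[0.989, 0.004, -0.145], [0.145, 0.0, 0.989], [0.004, -1.0, -0.0]]
contact_force: [0.2, -0.3, -0.8]
width: 0.415
```

View pics/s1.png

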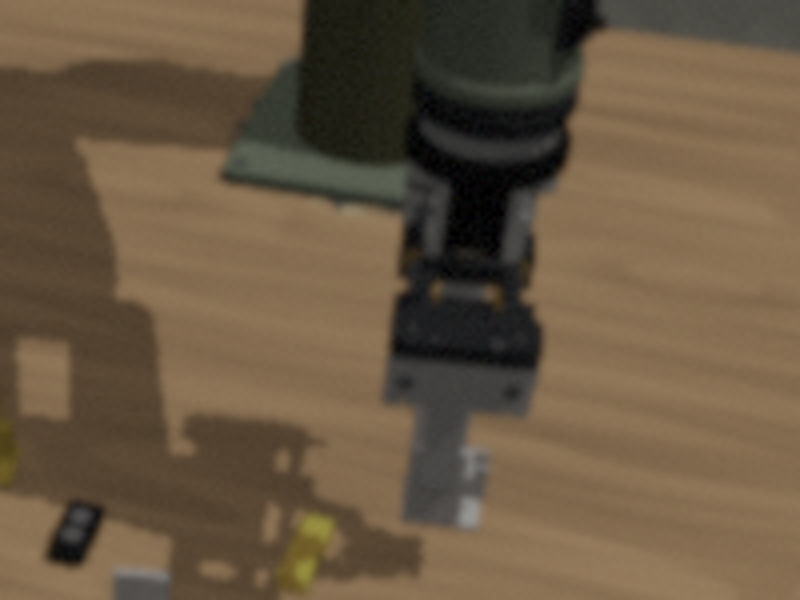

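```bash
python3 -m inch '[[0.402,0.4,2.2,0,-0.2],[0.402,0.5,3.3,0,-0.2],[0.402,0.6,3.4,0,-0.3],[0.402,0.6,3.4,0,-0.3],[0.402,0.6,3.4,0,-0.3],[0.402,0.5,3.4,0,-0.2],[0.402,0.5,3.2,0,-0.2],[0.402,0,0,0,0],[0.402,0,0,0,0]]' 12; python3 - <<'E'
from h import *
S=shot("scene");T=shot("top")
a=cv2.resize(S["img"][170:250,380:500,::-1],(600,400),interpolation=cv2.INTER_CUBIC)
cv2.imwrite("pics/r1.png",np.vstack([a[:,:],cv2.resize(T["img"][230:310,50:200,::-1],(600,320),interpolation=cv2.INTER_CUBIC)])[:600] if 0 else np.hstack([cv2.resize(a,(450,300)),cv2.resize(T["img"][225:315,55:160,::-1],(350,300),interpolation=cv2.INTER_CUBIC)]))
E
```

```text
time: 6.52
ee_pos: [501.1, 354.7, 169.6]
eef_rot: [[0.993, -0.002, -0.118], [0.118, -0.001, 0.993], [-0.003, -1.0, -0.001]]
contact_force: [-0.5, -0.5, -0.7]
width: 0.402
```

View pics/r1.png

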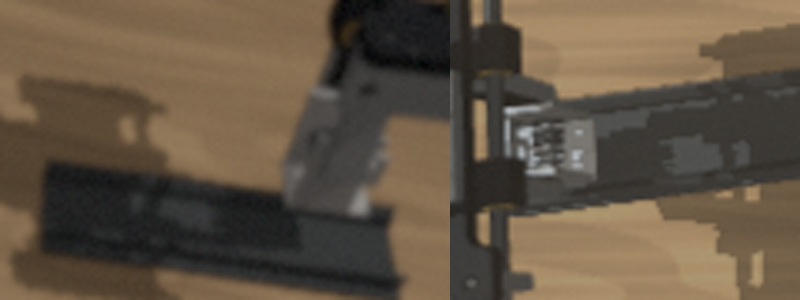

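```bash
python3 -m inch '[[0.402,0.25,0,-0.8,0],[0.402,0,0,-0.7,0],[0.402,0,0,-0.6,0],[0.402,0,0,0,0],[0.402,0,0,0,0]]' 12;python3 -m inch '[[0.402,0,0,-0.3,0],[0.402,0,0,-0.3,0],[0.402,0,0,-0.2,0],[0.402,0,0,0,0],[0.402,0,0,0,0]]' 12
```

```text
time: 7.03
ee_pos: [504.1, 352.8, 149.6]
eef_rot: [[0.993, -0.002, -0.114], [0.114, -0.001, 0.993], [-0.002, -1.0, -0.001]]
contact_force: [1.0, -0.3, -0.6]
width: 0.402
time: 7.45
ee_pos: [504.5, 353.7, 142.5]
eef_rot: [[0.993, -0.0, -0.115], [0.115, -0.0, 0.993], [-0.0, -1.0, -0.0]]
contact_force: [0.1, 0.2, 0.5]
width: 0.404
```

```bash
python3 -m inch '[[0.402,-0.08,0,-0.25,0],[0.402,0,0,-0.25,0],[0.402,0,0,0,0],[0.402,0,0,0,0]]' 12;python3 -m inch '[[0.402,0,0,-0.25,0],[0.402,0,0,-0.15,0],[0.402,0,0,0,0],[0.402,0,0,0,0]]' 12
```

```text
time: 7.78
ee_pos: [503.6, 353.6, 137.3]
eef_rot: [[0.993, -0.001, -0.115], [0.115, -0.0, 0.993], [-0.001, -1.0, -0.0]]
contact_force: [-0.2, -0.4, -0.6]
width: 0.405
time: 8.12
ee_pos: [503.7, 353.6, 133.4]
eef_rot: [[0.993, -0.0, -0.115], [0.115, -0.0, 0.993], [-0.0, -1.0, -0.0]]
contact_force: [-0.1, -0.1, -1.6]
width: 0.398
```

```bash
python3 -m inch '[[0.402,0,0,-0.1,0],[0.402,0,0,-0.1,0],[0.402,0,0,0,0],[0.402,0,0,0,0]]' 12
```

```text
time: 8.45
ee_pos: [504.0, 353.8, 132.6]
eef_rot: [[0.993, 0.0, -0.115], [0.115, 0.0, 0.993], [0.0, -1.0, 0.0]]
contact_force: [-1.5, -0.4, 5.0]
width: 0.405
```

```bash
python3 -m inch '[[0.44,0,0,0,0],[0.48,0,0,0,0],[0.55,0,0,0,0],[0.6,0,0,0,0],[0.6,0,0,0,0],[0.65,0,0,0.5,0],[0.65,0,0,2,0],[0.65,0,0,3,0],[0.8,0,0,3,0]]' 12; python3 - <<'E'
from h import *
S=shot("scene");T=shot("top")
cv2.imwrite("pics/r2.png",np.hstack([cv2.resize(S["img"][180:260,380:500,::-1],(450,300),interpolation=cv2.INTER_CUBIC),cv2.resize(T["img"][225:315,55:160,::-1],(350,300),interpolation=cv2.INTER_CUBIC)]))
E
```

```text
time: 9.2
ee_pos: [502.9, 353.2, 216.4]
eef_rot: [[0.993, -0.003, -0.115], [0.115, -0.001, 0.993], [-0.003, -1.0, -0.001]]
contact_force: [0.3, 0.9, 1.0]
width: 0.693
```

View pics/r2.png

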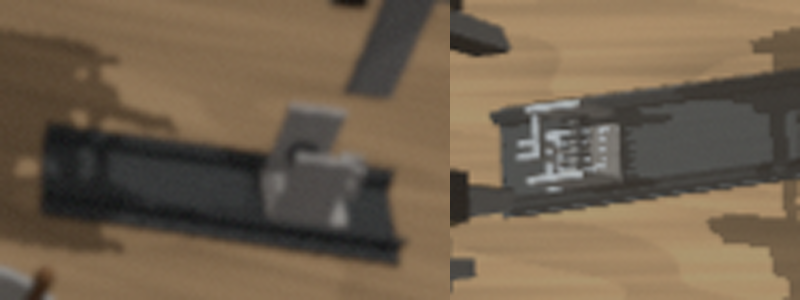

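```bash
python3 -m inch '[[1,0.92,-3.53,-0.3,0.15],[1,0.92,-3.53,-0.3,0.15],[1,0.92,-3.53,-0.3,0.15],[1,0.92,-3.53,-0.3,0.15],[1,0.92,-3.53,-0.3,0.15],[1,0.92,-3.53,-0.3,0.15],[1,0.92,-3.53,-0.3,0.15],[1,0.92,-3.53,-0.3,0.15],[1,0.92,-3.53,-0.3,0.1],[1,0.92,-3.53,-0.3,0],[1,0,0,0,0],[1,0,0,0,0]]' 5
```

```text
time: 10.3
ee_pos: [595.6, -1.2, 185.7]
eef_rot: [[0.991, -0.001, -0.134], [0.134, 0.001, 0.991], [-0.001, -1.0, 0.001]]
contact_force: [0.2, 0.3, -0.7]
width: 1.0
```

Down to TCP 127, then a gentle squeeze.

```bash
python3 -m inch '[[1,0,0.2,-2,0],[1,0,0,-2,0],[1,0,0,-1.9,0],[0.8,0,0,0,0],[0.6,0,0,0,0],[0.52,0,0,0,0],[0.52,0,0,0,0],[0.52,0,0,0,0],[0.52,0,0,0,0]]' 5;  python3 -m inch '[[0.415,0,0,0,0],[0.415,0,0,0,0],[0.415,0,0,0,0],[0.415,0,0,0,0],[0.415,0,0,0,0],[0.415,0,0,0,0],[0.415,0,0,0,0]]' 5
```

```text
time: 11.05
ee_pos: [596.6, 2.7, 129.0]
eef_rot: [[0.99, 0.002, -0.138], [0.138, -0.0, 0.99], [0.002, -1.0, -0.001]]
contact_force: [0.8, -1.2, -1.0]
width: 0.611
time: 11.63
ee_pos: [595.9, 2.6, 128.3]
eef_rot: [[0.99, 0.0, -0.138], [0.138, -0.0, 0.99], [0.0, -1.0, -0.0]]
contact_force: [-2.7, -0.0, 5.9]
width: 0.483
```

```bash
python3 -m inch '[[0.415,0,0,0,0],[0.415,0,0,0,0],[0.415,0,0,0,0],[0.415,0,0,0,0]]' 7.5; python3 -m inch '[[0.402,0,0,0,0],[0.402,0,0,0,0],[0.402,0,0,0,0],[0.402,0,0,0,0],[0.402,0,0,0.3,0],[0.402,0,0,1.5,0],[0.402,0,0,2.5,0],[0.402,0,0,3,0],[0.402,0,0,1,0],[0.402,0,0,0,0]]' 12
```

```text
time: 11.97
ee_pos: [595.6, 2.5, 128.3]
eef_rot: [[0.99, -0.001, -0.138], [0.138, -0.0, 0.99], [-0.001, -1.0, -0.0]]
contact_force: [-4.2, -0.0, 6.8]
width: 0.456
time: 12.8
ee_pos: [598.1, 2.4, 214.0]
eef_rot: [[0.99, 0.008, -0.138], [0.138, -0.001, 0.99], [0.008, -1.0, -0.002]]
contact_force: [0.0, 0.8, -1.4]
width: 0.403
```

```bash
python3 -m inch '[[0.402,-0.5,1.6,0,0],[0.402,-1,3.2,0,-0.2],[0.402,-1,3.3,0,-0.2],[0.402,-1.1,3.3,0,-0.2],[0.402,-1.1,3.3,0,-0.2],[0.402,-1.1,3.3,-0.5,-0.2],[0.402,-1,3.3,-1,-0.2],[0.402,-1,3.2,-1.5,-0.15],[0.402,-0.5,1.7,-1.5,0],[0.402,0,0,0,0],[0.402,0,0,0,0],[0.402,0,0,0,0]]' 12
```

```text
time: 13.8
ee_pos: [512.6, 264.0, 164.6]
eef_rot: [[0.993, -0.001, -0.114], [0.114, -0.001, 0.993], [-0.001, -1.0, -0.001]]
contact_force: [-0.7, 0.6, -0.3]
width: 0.405
```

```bash
python3 -m inch '[[0.402,0.14,0,-0.8,0],[0.402,0,0,-0.7,0],[0.402,0,0,-0.4,0],[0.402,0,0,-0.3,0],[0.402,0,0,0,0],[0.402,0,0,0,0],[0.402,0,0,0,0]]' 12
```

```text
time: 14.38
ee_pos: [514.4, 264.6, 143.9]
eef_rot: [[0.993, 0.0, -0.114], [0.114, 0.0, 0.993], [0.0, -1.0, 0.0]]
contact_force: [-0.1, -0.5, -0.6]
width: 0.402
```

```bash
python3 -m inch '[[0.402,0,0,-0.25,0],[0.402,0,0,-0.25,0],[0.402,0,0,0,0],[0.402,0,0,0,0]]' 12
```

```text
time: 14.72
ee_pos: [514.0, 264.7, 138.4]
eef_rot: [[0.993, -0.0, -0.115], [0.115, -0.0, 0.993], [-0.0, -1.0, -0.0]]
contact_force: [1.4, 0.2, 0.0]
width: 0.407
```

```bash
python3 -m inch '[[0.402,0.03,0,-0.2,0],[0.402,0,0,-0.2,0],[0.402,0,0,0,0],[0.402,0,0,0,0]]' 12; python3 -m inch '[[0.402,0,0,-0.1,0],[0.402,0,0,-0.1,0],[0.402,0,0,0,0],[0.402,0,0,0,0]]' 12
```

```text
time: 15.05
ee_pos: [514.3, 264.6, 134.4]
eef_rot: [[0.993, -0.001, -0.114], [0.114, -0.0, 0.993], [-0.001, -1.0, -0.0]]
contact_force: [0.1, 1.2, -0.2]
width: 0.403
time: 15.38
ee_pos: [514.7, 264.8, 133.3]
eef_rot: [[0.993, 0.0, -0.114], [0.114, 0.0, 0.993], [0.0, -1.0, 0.0]]
contact_force: [-1.3, -0.2, 3.9]
width: 0.405
```

```bash
python3 -m inch '[[0.44,0,0,0,0],[0.48,0,0,0,0],[0.55,0,0,0,0],[0.6,0,0,0,0],[0.6,0,0,0,0],[0.65,0,0,0.5,0],[0.65,0,0,2,0],[0.65,0,0,3,0],[0.8,0,0,3,0]]' 12; python3 - <<'E'
from h import *
S=shot("scene");T=shot("top")
cv2.imwrite("pics/r3.png",np.hstack([cv2.resize(S["img"][180:260,380:500,::-1],(450,300),interpolation=cv2.INTER_CUBIC),cv2.resize(T["img"][225:315,60:165,::-1],(350,300),interpolation=cv2.INTER_CUBIC)]))
E
```

```text
time: 16.13
ee_pos: [513.6, 264.3, 217.5]
eef_rot: [[0.993, -0.003, -0.114], [0.114, -0.001, 0.993], [-0.003, -1.0, -0.001]]
contact_force: [0.9, 0.6, -0.1]
width: 0.689
```

View pics/r3.png

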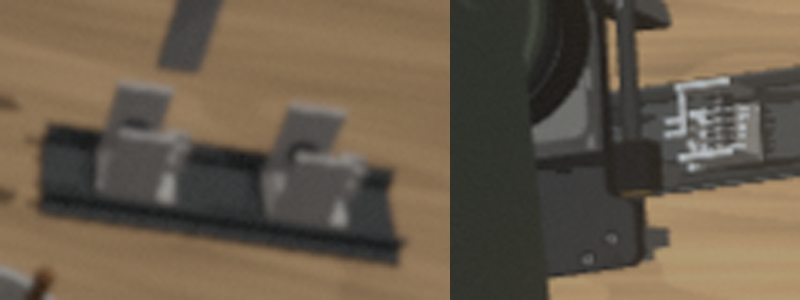

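```bash
python3 -m inch '[[1,0.69,-3.33,-0.2,-0.4],[1,0.69,-3.33,-0.2,-0.4],[1,0.69,-3.33,-0.2,-0.4],[1,0.69,-3.33,-0.2,-0.4],[1,0.69,-3.33,-0.3,-0.4],[1,0.69,-3.33,-0.3,-0.4],[1,0.69,-3.33,-0.3,-0.4],[1,0.69,-3.33,-0.3,-0.4],[1,0.69,-3.33,-0.3,-0.4],[1,0.69,-3.33,-0.3,-0.4],[1,0.69,-3.33,-0.3,-0.4],[1,0.69,-3.33,-0.3,-0.4],[1,0,0,0,0],[1,0,0,0,0]]' 5
```

```text
time: 17.4
ee_pos: [596.9, -136.6, 184.7]
eef_rot: [[1.0, -0.001, -0.028], [0.028, 0.001, 1.0], [-0.001, -1.0, 0.001]]
contact_force: [1.0, 0.8, 0.2]
width: 0.999
```

```bash
python3 -m inch '[[1,0,0,-2,0],[1,0,0,-2,0],[1,0,0,-1.8,0],[0.8,0,0,0,0],[0.6,0,0,0,0],[0.52,0,0,0,0],[0.52,0,0,0,0],[0.52,0,0,0,0],[0.52,0,0,0,0]]' 4;  python3 -m inch '[[0.42,0,0,0,0],[0.42,0,0,0,0],[0.42,0,0,0,0],[0.42,0,0,0,0],[0.42,0,0,0,0],[0.42,0,0,0,0],[0.42,0,0,0,0]]' 4
```

```text
time: 18.15
ee_pos: [598.0, -135.0, 129.0]
eef_rot: [[1.0, 0.002, -0.031], [0.031, -0.001, 1.0], [0.002, -1.0, -0.001]]
contact_force: [-0.1, -1.5, 0.6]
width: 0.603
time: 18.73
ee_pos: [597.1, -135.1, 128.2]
eef_rot: [[1.0, -0.001, -0.031], [0.031, -0.0, 1.0], [-0.001, -1.0, -0.0]]
contact_force: [-3.3, 0.7, 5.3]
width: 0.422
```

```bash
python3 -m inch '[[0.405,0,0,0,0],[0.405,0,0,0,0],[0.405,0,0,0.3,0],[0.405,0,0,0.7,0],[0.405,0,0,1,0],[0.405,0,0,1.5,0],[0.405,0,0,1.5,0],[0.405,0,0,1.5,0],[0.405,0,0,1,0],[0.405,0,0,0.5,0],[0.405,0,0,0,0]]' 4; python3 -m inch '[[0.405,-0.2,-0.7,0,0],[0.405,-0.4,-1.5,0,0],[0.405,-0.5,-1.9,0,0],[0.405,-0.5,-1.9,0,0],[0.405,-0.5,-1.9,0,0],[0.405,-0.5,-1.9,0,0],[0.405,-0.5,-1.9,0,0],[0.405,-0.5,-1.9,0,0],[0.405,-0.3,-1.2,0,0],[0.405,-0.2,-0.7,0,0],[0.405,0,0,0,0],[0.405,0,0,0,0]]' 4; python3 - <<'E'
from h import *
S=shot("scene");save(S,"b1.png",(100,80,260,220),4)
T=shot("top")
for p in (T,S):
  for n in ("bowl_rim","clip_a_center"):
    for d in env.tip_of(n,p)[:3]: print(n,w(p,d["centre"]),d["conf"])
E
```

```text
time: 19.65
ee_pos: [598.3, -135.2, 209.6]
eef_rot: [[1.0, 0.003, -0.031], [0.031, -0.001, 1.0], [0.003, -1.0, -0.001]]
contact_force: [0.4, -0.1, 0.0]
width: 0.406
time: 20.65
ee_pos: [556.1, -289.7, 207.0]
eef_rot: [[1.0, -0.001, -0.03], [0.03, 0.001, 1.0], [-0.001, -1.0, 0.001]]
contact_force: [0.3, 0.7, -0.4]
width: 0.41
bowl_rim [ 557.63626612 -288.38598996   53.35001769] 0.92
clip_a_center [514.26580123 266.54439022  35.12898784] 0.79
bowl_rim [ 558.67176247 -286.31089      55.6599462 ] 0.94
bowl_rim [507.73896741 -63.8602208   -3.5552559 ] 0.64
clip_a_center [518.75958684 261.96381587  29.77780686] 0.86
```

View pics/b1.png

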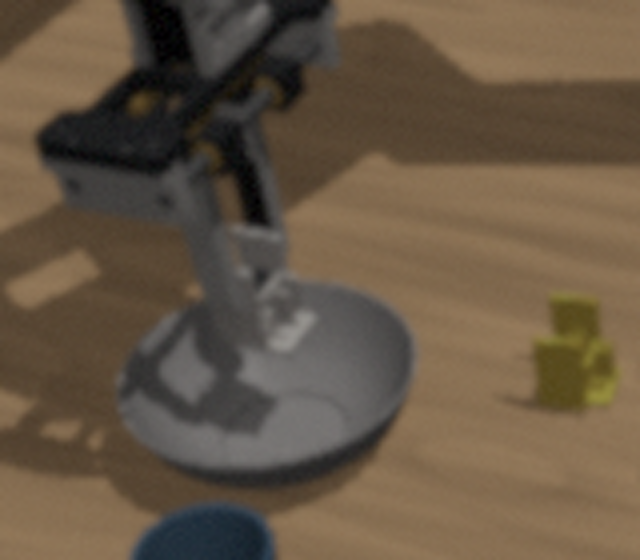

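```bash
python3 -m inch '[[0.405,0,-0.1,-0.7,0],[0.405,0,-0.1,-1.3,0],[0.405,0,0,-1.4,0],[0.405,0,0,-1.3,0],[0.405,0,0,-0.7,0],[0.405,0,0,-0.5,0],[0.405,0,0,-0.3,0],[0.405,0,0,0,0],[0.405,0,0,0,0]]' 4; python3 -m inch '[[0.405,0,0,-0.25,0],[0.405,0,0,-0.25,0],[0.405,0,0,0,0],[0.405,0,0,0,0]]' 4
```

```text
time: 21.7
ee_pos: [556.6, -292.1, 145.9]
eef_rot: [[1.0, 0.001, -0.031], [0.031, -0.0, 1.0], [0.001, -1.0, -0.0]]
contact_force: [0.2, -0.6, -1.0]
width: 0.408
time: 22.03
ee_pos: [556.3, -291.9, 140.7]
eef_rot: [[1.0, 0.0, -0.031], [0.031, -0.0, 1.0], [0.0, -1.0, -0.0]]
contact_force: [0.2, 0.7, -0.9]
width: 0.403
```

Clip underside is about 12 mm above the shelf. I'll go on down to contact.

```bash
python3 -m inch '[[0.405,0,0,-0.25,0],[0.405,0,0,-0.1,0],[0.405,0,0,0,0],[0.405,0,0,0,0]]' 4; python3 -m inch '[[0.405,0,0,-0.15,0],[0.405,0,0,-0.1,0],[0.405,0,0,0,0],[0.405,0,0,0,0]]' 4
```

```text
time: 22.37
ee_pos: [556.2, -291.8, 137.0]
eef_rot: [[1.0, -0.0, -0.031], [0.031, 0.0, 1.0], [-0.0, -1.0, 0.0]]
contact_force: [-0.9, 0.5, -0.6]
width: 0.403
time: 22.7
ee_pos: [556.2, -291.9, 134.5]
eef_rot: [[1.0, -0.0, -0.031], [0.031, 0.0, 1.0], [-0.0, -1.0, 0.0]]
contact_force: [-0.2, 0.2, 0.7]
width: 0.405
```

```bash
python3 -m inch '[[0.405,0,0,-0.15,0],[0.405,0,0,-0.05,0],[0.405,0,0,0,0],[0.45,0,0,0,0],[0.5,0,0,0,0],[0.55,0,0,0,0],[0.6,0,0,0,0],[0.62,0,0,0,0],[0.62,0,0,0,0]]' 4; python3 -m inch '[[0.62,0,0,0.5,0],[0.62,0,0,1.5,0],[0.62,0,0,2.5,0],[0.62,0,0,3,0],[0.62,0,0,4,0],[0.62,-2,2,3,0],[0.62,-3.5,2,0,0],[0.62,-3.5,2,0,0],[0.62,-3.5,2,0,0],[0.62,0,0,0,0],[0.62,0,0,0,0]]' 4; python3 - <<'E'
from h import *
S=shot("scene");T=shot("top")
cv2.imwrite("pics/f.png",np.hstack([cv2.resize(S["img"][90:310,100:500,::-1],(520,286),interpolation=cv2.INTER_CUBIC),cv2.resize(T["img"][120:310,:,::-1],(280,95)).repeat(3,0)[:286]]) if 0 else np.vstack([cv2.resize(S["img"][110:310,90:500,::-1],(615,300),interpolation=cv2.INTER_CUBIC),cv2.resize(T["img"][110:310,60:500,::-1],(615,280),interpolation=cv2.INTER_CUBIC)]))
E
```

```text
time: 23.45
ee_pos: [556.4, -292.0, 132.8]
eef_rot: [[1.0, 0.0, -0.031], [0.031, -0.0, 1.0], [0.0, -1.0, -0.0]]
contact_force: [-0.0, -0.2, 0.1]
width: 0.618
time: 24.37
ee_pos: [429.3, -210.3, 277.3]
eef_rot: [[1.0, -0.001, -0.031], [0.031, 0.001, 1.0], [-0.001, -1.0, 0.001]]
contact_force: [0.4, 0.6, 0.7]
width: 0.624
```

View pics/f.png

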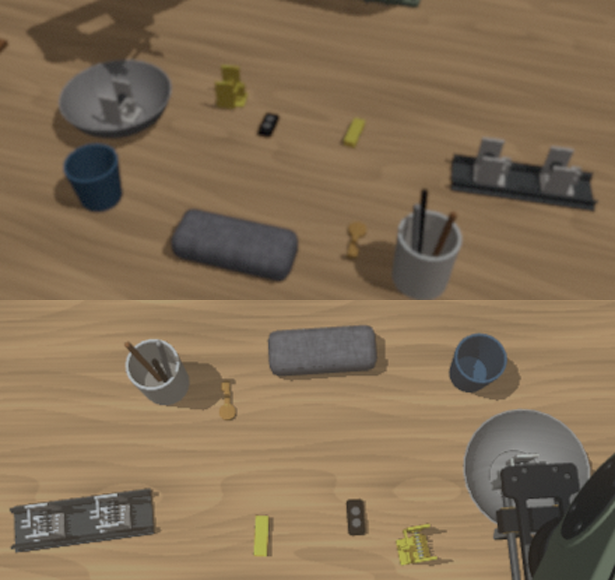

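```bash
python3 -c "
from station import env
print(env.sign_off(), env.sense()['time'])"
```

```text
the job is handed in; nothing more can be done
the job is handed in; nothing more can be done
```

The two firm clips are in the rail and the tired one is in the key bowl. I handed the job in at about 24.5 s of the 64 s allowed; sign-off gives no verdict.

- **Finding the tired clip:** I felt all three clips with a gentle squeeze.
  - **Firm:** the clip nearest the rail and the middle one yielded only about 1 mm at 5 N, and about 2 to 3 mm at 6.5 to 7.5 N.
  - **Tired:** the clip nearest the bowl gave the full 6 mm or so at only 4 N.
  - **Force limit:** the grip was never set above 12 N, under the 15 N that bends a clip.
- **Rail:** I lowered each firm clip, squeezed to about 38 mm, until the wrist felt the floor, at 5.0 N for the first and 3.9 N for the second. The side force stayed under 2 N. The last pictures show both upright between the lips, with a gap between them.
- **Bowl:** the last picture shows the tired clip standing inside. I felt no clear contact with the bowl before letting go, so it may have dropped a millimetre or two.
- **Other things:** by eye, the fob, yellow clip, key, cup, case, beaker and yellow look-alike are where they were. I did not measure them again.
- **At hand-in:** the gripper was clear of everything. No check failed.
- **Unexplained:** an upward wrist force of 5 to 11 N showed while I squeezed clips on the shelf. It went away once they were lifted.

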